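Make room on the cooling rack and set the last biscuits on it

ROBOT

A 6-joint arm with a two-finger parallel gripper is mounted at the origin on the work surface. World frame = base frame: x ahead of the robot, y to its left, z up, the work surface at z = 0. Lengths are in m, angles in rad, forces in N, time in s.
With the tool pointing down it reaches from about 0.25 to 0.725 m from the base axis. Payload 4 kg.
Tool frame: the origin (TCP) lies on the centre line of the jaws, within the pads' length; the fingertips stand 25 mm ahead of it and the grasp point (between the pads) lies 6 mm ahead of it; z points along the fingers, y is the line along which they close (so a half turn about z gives the same grasp; the last joint's range is limited). The gripper opens to 85 mm and grips with 20 to 120 N. Pads are 22 mm wide; open, the fingers measure 114 mm over their backs; the gripper's body (76 mm by 85 mm) begins 54 mm behind the grasp point. The pads swing forward as they close: fully open they stand 13 mm farther back than shut.
Start: joints at [0, 0.241, 0.005, 1.335, 0, 1.571], TCP at [0.5, -0, 0.226] pointing down, gripper open.
Joint ranges: [-2.72, 2.72], [-1.05, 1.87], [-1.09, 1.28], [-1.99, 2.15], [-1.42, 1.44], [-3.14, 3.14]. Speed limits (rad/s): [2.79, 2.79, 3.14, 3.14, 3.14, 3.14].

INTERFACE

Orientations are given as a rotation vector (axis times angle).
In Python, from cell import arm gives the robot as it stands.
- The arm moves only by the tool drive_tool, never from a script. Its argument "deltas" is a list of rows, each an object of numbers: "tx", "ty", "tz": the shift along the tool's x, y, z in units of 30 mm (1.0 is 30 mm); "ax", "ay", "az": the turn, a rotation vector about the tool's x, y, z in units of 6 degrees (1.0 is 6 degrees); "fingers": the opening, from 0 (shut) to 1 (fully open). A call has 1 to 10 rows; each row is the pose to reach, as a shift and turn from the pose commanded when the call began, along the tool's axes at that moment; what a row does not reach only later rows make up. A row lasts 1/12 s, in which the tool goes at most 41.7 mm and 7.16 degrees, less where a joint would pass 70% of its speed; a pose out of reach is approached as far as the arm can. A call with a gripper value outside its range is refused whole. The fingers move at their own pace and stop on an object; the grip force is fixed at half the most. Time passes only in rows, so rows that repeat a pose let the fingers close. It gives the time, the measured TCP pose, the force, the opening and the grip force at its end, in the units of the state.
- arm.read_state(): the state, without advancing time (a new reading comes with each control period).
- arm.grab_frame(name): name is "scene" or "side" or "wrist"; returns (picture, depth): 400x640x3 uint8, red, green, blue; 400x640 float32, m along the optical axis (not along the pixel's ray), 0 where there is no reading.
- arm.get_calibration(name): a dict with "intrinsics" (3x3 intrinsics, pixels), "k1" (the pictures are not rectified: a ray, as slopes to the right and down, at radius r is drawn at 1 + k1 r^2 times it, then the intrinsics apply), "xyz" and "rotation" of the camera in the world; the wrist camera has in their place "mount" (4x4, takes a point from camera to tool coordinates, whose origin is the TCP and whose axes are the flange's). Camera axes: x right, y up, looking along -z (the intrinsics and any distortion apply to the point x, -y, -z); pixel columns grow to the right and rows downward; lengths in m; the calibration is good to about 2 mm. A picture is of the moment at which its call begins: read the wrist's pose just before it. get_calibration takes no time and is no camera call.
- arm.hand_in(): hands the job in; it is judged then, once.
The state is a dict: "time": time; "q": joint angles; "qvel": joint speeds; "joint_torque": joint torques, N m; "eef_pos": TCP position; "orientation": TCP orientation; "ft_force": force on the tool from outside, world axes, zero at the start; "moment": the same for the moment, N m; "grip_width": finger opening in m; "grip_force": force on a finger pad.
Only numpy, scipy, OpenCV 4.12 (cv2) and the standard library are available. Lean on these libraries where they do the work, as an engineer would, in place of code of your own. Each camera call takes 0.05 s, during which the arm holds its last target. There are 200 camera calls.

TASK

The red-capped sprinkle jar has been left standing on the top of the cooling rack: first put it back upright in the empty cell of the white jar caddy. Then move the two biscuits from the baking tray onto the rack's narrow top tier, lying flat side by side on its two wires, right way up. Set everything down gently rather than dropping it, and leave the other biscuits and jars where they are.

Things in the scene. Friction and masses are not known exactly. Their poses are not given: they have to be found in the camera images.
- rack: fixed black wire cooling rack, two tiers, 300 mm long along its y axis; feet 170 mm apart along its x axis; origin on the table under its centre. Lower tier 126 mm wide, wires' tops 45 mm up, holding two biscuits; A-shaped legs at both ends, narrowing upward, nothing stands above the top tier's wires
- tier (a point): centre of the rack's narrow top tier, at the height of the wires' tops (120 mm above the table); axes as the rack's. The tier is two parallel wires 6 mm thick along y, at x = -16 and +16 mm (38 mm over all), from y = -148 to +148 mm; thin cross wires 6 mm lower. Three biscuits fit along it, about 84 mm apart (y near -84, 0, 84 mm)
- tray: fixed aluminium baking tray lined with paper, 230 mm (x) by 150 mm (y), floor 3 mm thick, rim 9 mm high and 4 mm thick; origin on the table under its centre. It and the caddy stand left and right of the rack, either way round
- biscuit_1: one of the two biscuits to move, on the baking tray: pale round flat biscuit, 62 mm diameter, 12 mm thick, 35 g; origin at the centre of its underside, z up
- biscuit_2: the other biscuit to move, on the baking tray: pale round flat biscuit, 62 mm diameter, 12 mm thick, 35 g; origin at the centre of its underside, z up
- jar: the jar to put away: glass sprinkle jar, red cap, pink-red filling, 140 g or so, standing on the rack's top tier; 40 mm diameter, 85 mm tall; origin at the centre of its underside, z up
- caddy: fixed open white-painted caddy, 146 mm square, 40 mm high, floor and walls 5 mm, divided crosswise into four square cells of about 66 mm (centres at x, y = +-35 mm in its frame); three hold black-capped jars; origin on the table under its centre
- pad: round cork pad, 48 mm diameter, 3 mm thick, fixed on the floor of the caddy's empty cell, marking it; origin at the centre of its underside (5 mm above the table, so the jar stands 8 mm above the table)
- cooled_top: biscuit already on the top tier, to be left there: slightly darker round flat biscuit, 62 mm diameter, 12 mm thick, 35 g; origin at the centre of its underside, z up
- cooled_low1: biscuit on the rack's lower tier, to be left: darker round flat biscuit, 62 mm diameter, 12 mm thick, 35 g; origin at the centre of its underside, z up
- cooled_low2: biscuit on the rack's lower tier, to be left: darker round flat biscuit, 62 mm diameter, 12 mm thick, 35 g; origin at the centre of its underside, z up
- jar_a: black-capped jar with yellow filling in the caddy, to be left; 40 mm diameter, 85 mm tall; origin at the centre of its underside, z up
- jar_b: black-capped jar with brown filling in the caddy, to be left; 40 mm diameter, 85 mm tall; origin at the centre of its underside, z up
- jar_c: black-capped jar with green filling in the caddy, to be left; 40 mm diameter, 85 mm tall; origin at the centre of its underside, z up
Mind the look-alikes: they are no part of the job. What is shaped like the biscuit_2 but black is not meant.

How it is judged:
On the way, in this order (a step that is already met when the one before it is completed fails the run):
1. the red-capped jar stands in the caddy's empty cell while both biscuits are still on the tray (within 40 mm of where they lay) (horizontal distance between jar and pad below 0.02 m and height (world z) of jar below 0.014 m and angle between jar's own z axis and vertical below 0.12 rad and distance of each of biscuit_1, biscuit_2 from where it was at the start of the episode below 0.04 m), for 0.2 s.
2. both biscuits lie flat on the rack's top tier (z of biscuit_1 in the frame of tier between -0.004 and 0.006 m and x of biscuit_1 in the frame of tier between -0.025 and 0.025 m and y of biscuit_1 in the frame of tier between -0.16 and 0.16 m and angle between each of biscuit_1, biscuit_2's own z axis and vertical below 0.12 rad and z of biscuit_2 in the frame of tier between -0.004 and 0.006 m and x of biscuit_2 in the frame of tier between -0.025 and 0.025 m and y of biscuit_2 in the frame of tier between -0.16 and 0.16 m), for 0.2 s.
At the end, for the whole second after the job is handed in: Red-capped jar upright (0.12 rad) in the empty cell, within 20 mm of the pad's centre, underside below 14 mm; both biscuits and the one already there flat (0.12 rad) and right way up on the top wires (underside -4 to +6 mm, centre within 25 mm across, 160 mm along); all at rest (all of step 2 and horizontal distance between jar and pad below 0.02 m and height (world z) of jar below 0.014 m and angle between each of jar, cooled_top's own z axis and vertical below 0.12 rad and z of cooled_top in the frame of tier between -0.004 and 0.006 m and x of cooled_top in the frame of tier between -0.025 and 0.025 m and y of cooled_top in the frame of tier between -0.16 and 0.16 m and linear speed of each of biscuit_1, biscuit_2, jar below 0.02 m/s); the robot touches nothing.
It fails at once if a biscuit or jar that was to be left alone is moved by more than 25 mm (distance of any of cooled_top, cooled_low1, cooled_low2, jar_a, jar_b, jar_c from where it was at the start of the episode above 0.025 m).
It fails at once if one of the caddy's other jars is tipped by more than 0.4 rad (angle between any of jar_a, jar_b, jar_c's own z axis and vertical above 0.4 rad).
It fails at once if the red-capped jar or a moved biscuit is dropped: it goes faster than 0.6 m/s (a fall of about 20 mm) with no finger on it ((contact force between biscuit_1 and the fingers below 0.01 N and linear speed of biscuit_1 above 0.6 m/s) or (contact force between biscuit_2 and the fingers below 0.01 N and linear speed of biscuit_2 above 0.6 m/s) or (contact force between jar and the fingers below 0.01 N and linear speed of jar above 0.6 m/s)).
It also fails if it takes over 61 s, if anything falls off the work surface, if the arm or the gripper's body presses on something with over 40 N, if the wrist force passes 120 N, or if a joint passes its speed limit or range.

## Working session

There is one attempt and no reset: what is moved stays moved. The work goes in short steps, Python scripts to look and compute and a tool call to move; the robot and the scene stay as the last step left them, time stands still between calls to the robot, and variables do not carry over. Pictures are saved under pics/ and viewed, at most 10 in all, crops included, and the job is handed in when it is done.

Besides the shell and the picture viewer there is one more tool, called after "Emit:" in YAML: its name, and indented under it one key for each argument. drive_tool: Moves the arm, as the interface text tells. Its arguments: {"type":"object","properties":{"deltas":{"type":"array"}},"required":["deltas"]}

```bash
mkdir -p pics
cat > h.py <<'E'
import numpy as np, cv2
from cell import arm
from scipy.spatial.transform import Rotation as R
def cam(name, st=None):
    c=arm.get_calibration(name)
    if name=="wrist":
        st=st or arm.read_state()
        T=np.eye(4);T[:3,:3]=R.from_rotvec(st["orientation"]).as_matrix();T[:3,3]=st["eef_pos"]
        M=T@np.array(c["mount"]);return c,M[:3,:3],M[:3,3]
    r=np.array(c["rotation"]); r=R.from_rotvec(r).as_matrix() if r.size==3 else r
    return c,r,np.array(c["xyz"])
def rays(C,uv):
    c,r,p=C;K=np.array(c["intrinsics"]);uv=np.asarray(uv,float).reshape(-1,1,2)
    n=cv2.undistortPoints(uv,K,np.array([c["k1"],0,0,0,0.])).reshape(-1,2)
    return np.c_[n[:,0],-n[:,1],-np.ones(len(n))]@r.T
def plane(C,uv,z):
    d=rays(C,uv);return C[2]+d*((z-C[2][2])/d[:,2])[:,None]
def pts(C,uv,depth):
    return C[2]+rays(C,uv)*np.asarray(depth)[:,None]
def save(n,im): cv2.imwrite(f"pics/{n}.png",cv2.cvtColor(im,cv2.COLOR_RGB2BGR))
E
python3 - <<'E'
from h import *
for n in("scene","side"):
    im,d=arm.grab_frame(n);save(n,im);np.savez(n,im=im,d=d)
    C=cam(n);print(C[0],np.mean(d>0))
print(arm.read_state())
a=cv2.imread("pics/scene.png");b=cv2.imread("pics/side.png")
E
```

```text
{'intrinsics': array([[474.77527703,   0.        , 321.82229997],
       [  0.        , 474.77527703, 194.41212869],
       [  0.        ,   0.        ,   1.        ]]), 'k1': -0.09644102350122181, 'xyz': array([1.07747785, 0.50605274, 0.9617028 ]), 'rotation': array([0.31444372, 0.80239373, 2.27070817])} 0.99615234375
{'intrinsics': array([[388.81901983,   0.        , 316.14373244],
       [  0.        , 388.81901983, 194.57925261],
       [  0.        ,   0.        ,   1.        ]]), 'k1': -0.012034669531873387, 'xyz': array([ 0.42523853, -0.73620468,  0.87776008]), 'rotation': array([ 0.77280772, -0.10296798, -0.19570827])} 0.99597265625
{'time': 0.1, 'q': array([-3.18113444e-05,  2.41327490e-01,  3.82389651e-03,  1.33517316e+00,
       -1.31450126e-05,  1.57080305e+00]), 'qvel': array([-0.00081808, -0.00323617,  0.00218018, -0.0005474 , -0.00034756,
        0.00080928]), 'joint_torque': array([-3.57412864e-04, -3.73140085e+01,  2.53010201e+01,  1.07858295e-02,
        2.43542411e-05, -2.54672034e-05]), 'eef_pos': array([ 4.99417740e-01, -1.99489586e-05,  2.24993663e-01]), 'orientation': array([-2.22055008e+00, -2.22046455e+00,  2.10232143e-03]), 'ft_force': array([-0.35960979,  0.38753959, -0.33764498]), 'moment': array([-0.02200064,  0.00357539,  0.02065701]), 'grip_force': 0.0, 'grip_width': 0.08501299266144786}
```

View pics/scene.png

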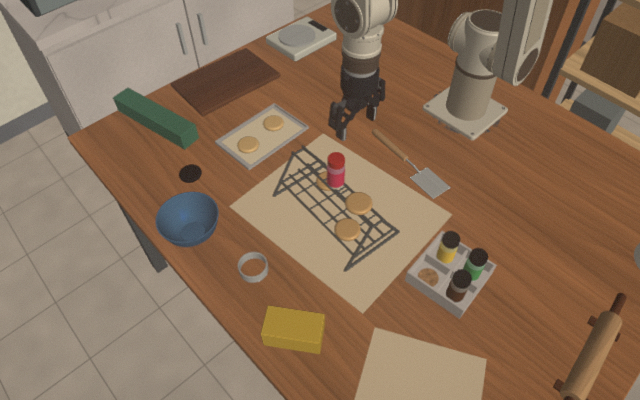

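View pics/side.png

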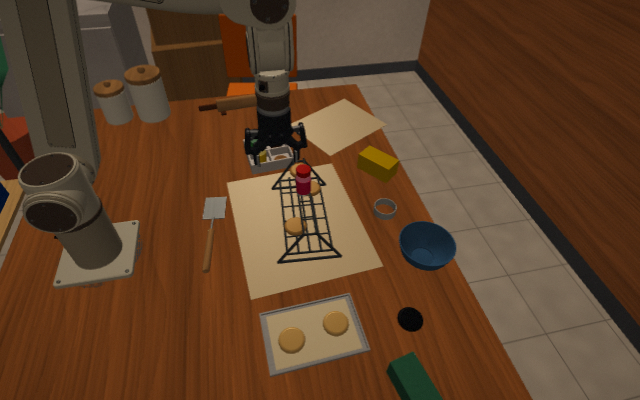

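The scene view has the tray with two pale biscuits at (248,145) and (273,123). The caddy is at (450,272), with its empty cell and cork pad at about (428,275). The red-capped jar is at (336,170), and the rack biscuits at (359,203), (347,230) and (322,183). The side view shows the tray biscuits at (291,340) and (335,323), and a black disc at (410,319), which is a decoy. Next I'll measure these with depth.

```bash
cat > m.py <<'E'
from h import *
vv,uu=np.mgrid[0:400,0:640]
for n in("scene","side"):
    z=np.load(n+".npz");im,d=z["im"],z["d"];C=cam(n)
    P=pts(C,np.c_[uu.ravel(),vv.ravel()],d.ravel()).reshape(400,640,3)
    hsv=cv2.cvtColor(im,cv2.COLOR_RGB2HSV);H,S,V=[hsv[...,i].astype(int) for i in range(3)]
    box=(P[...,0]>.2)&(P[...,0]<.8)&(abs(P[...,1])<.5)&(P[...,2]>-.02)&(d>0)
    print(n,"table z",np.median(P[...,2][box&(abs(P[...,2])<.015)]))
    def comps(m,name,amin=30):
        k,l,s,c=cv2.connectedComponentsWithStats((m&box).astype(np.uint8))
        for i in range(1,k):
            if s[i,4]>=amin:
                q=P[l==i];print(name,c[i].round(),s[i,4],"med",np.median(q,0).round(4),"zmax",np.percentile(q[:,2],[10,90]).round(3))
    comps(((H<8)|(H>172))&(S>150)&(V>80),"red")
    comps((H>=9)&(H<=20)&(S>90)&(V>130)&(P[...,2]>.008)&(P[...,2]<.2),"biscuit",60)
    comps((S<60)&(V>110)&(P[...,2]>.025)&(P[...,2]<.06),"white",60)
    comps((V<60)&(P[...,2]>.06)&(P[...,2]<.11)&(P[...,1]>.12),"cap",20)
    m=box&(V<110)&(S<120)&(abs(P[...,2]-.117)<.008)&(abs(P[...,1])<.2)
    q=P[m];print("topwire n",len(q))
    if len(q)>30:
        (cx,cy),(w,h),a=cv2.minAreaRect(q[:,:2].astype(np.float32));print("rect",cx,cy,w,h,a, q[:,2].mean())
    for zz,nm in((.006,"tray"),):
        m=box&(P[...,1]<-.12)&(S<70)&(V>90)&(P[...,2]>.001)&(P[...,2]<.02)
        q=P[m];print("tray",len(q),cv2.minAreaRect(q[:,:2].astype(np.float32)) if len(q)>10 else 0)
E
python3 m.py
```

```text
scene table z 0.000250078915223384
red [336. 160.] 217 med [0.5721 0.0123 0.204 ] zmax [0.196 0.206]
red [337. 180.] 133 med [0.5785 0.0243 0.1521] zmax [0.136 0.168]
biscuit [273. 123.] 235 med [ 0.4735 -0.3453  0.0142] zmax [0.011 0.017]
biscuit [391. 144.] 194 med [ 0.2948 -0.0467  0.0184] zmax [0.015 0.021]
biscuit [248. 144.] 267 med [ 0.5832 -0.3261  0.0142] zmax [0.011 0.017]
biscuit [322. 185.] 75 med [ 0.5578 -0.0452  0.0555] zmax [0.051 0.058]
biscuit [359. 203.] 479 med [0.5783 0.0926 0.1314] zmax [0.128 0.134]
biscuit [347. 229.] 455 med [0.6078 0.0897 0.0562] zmax [0.053 0.059]
biscuit [426. 274.] 84 med [0.5428 0.2793 0.0092] zmax [0.008 0.011]
white [447. 275.] 1066 med [0.5194 0.3163 0.0361] zmax [0.028 0.041]
cap [451. 239.] 174 med [0.4781 0.2816 0.0888] zmax [0.084 0.091]
cap [478. 257.] 234 med [0.4728 0.3507 0.0896] zmax [0.082 0.092]
cap [462. 278.] 257 med [0.5409 0.3572 0.0893] zmax [0.084 0.092]
topwire n 419
rect 0.5706097483634949 0.00516083836555481 0.29599815607070923 0.04170636087656021 84.8900375366211 0.1176563797947166
tray 1989 ((0.5624001622200012, 
[... 159 characters left out ...]
.2052] zmax [0.204 0.207]
red [303. 187.] 128 med [ 0.5629 -0.0091  0.1538] zmax [0.134 0.172]
biscuit [314. 186.] 75 med [0.6148 0.0856 0.0568] zmax [0.055 0.059]
biscuit [293. 224.] 192 med [ 0.529  -0.0493  0.0571] zmax [0.055 0.059]
biscuit [335. 321.] 399 med [ 0.5791 -0.3281  0.0145] zmax [0.012 0.017]
biscuit [291. 338.] 437 med [ 0.4698 -0.3467  0.0144] zmax [0.012 0.016]
cap [287. 168.] 34 med [0.5442 0.1496 0.0874] zmax [0.068 0.104]
topwire n 285
rect 0.568301796913147 0.0076456815004348755 0.29738664627075195 0.045725226402282715 85.4509048461914 0.1175226096945363
tray 1097 ((0.5218133330345154, -0.33699169754981995), (0.2275884598493576, 0.15112224221229553), 2.614516258239746)
```

Emit:
drive_tool:
  deltas:
    - {"tz": -1.3, "az": 1.1, "fingers": 1}
    - {"tz": -2.2, "az": 2.2, "fingers": 1}
    - {"tz": -2.2, "az": 3.3, "ty": 0.5, "fingers": 1}
    - {"tz": -2.2, "az": 4.4, "ty": 0.5, "fingers": 1}
    - {"tz": -2.2, "az": 5.5, "ty": 0.5, "fingers": 1}
    - {"tz": -2.2, "az": 6.67, "ty": 0.5, "fingers": 1}
    - {"tz": -2.2, "az": 6.67, "ty": 0.5, "fingers": 1}
    - {"tz": -2.2, "az": 6.67, "ty": 0.5, "fingers": 1}

```text
validation failed for argument at $.de...
```

```bash
cat > w.py <<'E'
import sys
from h import *
def shot(n):
    st=arm.read_state();im,d=arm.grab_frame("wrist");save(n,im);C=cam("wrist",st)
    vv,uu=np.mgrid[0:400,0:640]
    P=pts(C,np.c_[uu.ravel(),vv.ravel()],d.ravel()).reshape(400,640,3);P[d<=0]=np.nan
    hsv=cv2.cvtColor(im,cv2.COLOR_RGB2HSV).astype(int)
    return st,im,d,C,P,hsv
def pose(st): 
    r=R.from_rotvec(st["orientation"]).as_matrix();print("t",round(st["time"],2),"tcp",np.round(st["eef_pos"],4),"jaw yaw",np.degrees(np.arctan2(r[1,1],r[0,1])).round(1),"tilt z",r[:,2].round(3),"f",np.round(st["ft_force"],1),"grip",round(st["grip_width"],4),round(st["grip_force"],1),"j",np.round(st["q"],2))
E
python3 - <<'E'
from w import *
st,im,d,C,P,h=shot("w1");pose(st);print(np.round(C[0]["mount"],3))
m=((h[...,0]<8)|(h[...,0]>172))&(h[...,1]>130)&(h[...,2]>60)&(P[...,2]>.195)&(P[...,2]<.215)
ys,xs=np.nonzero(m);print(len(xs))
if len(xs)>20:
    q=P[m];print(np.median(q,0)); print(cv2.minEnclosingCircle(plane(C,np.c_[xs,ys],.205)[:,:2].astype(np.float32)))
E
```

```text
t 0.1 tcp [ 0.4994 -0.      0.225 ] jaw yaw -0.0 tilt z [-0.002 -0.    -1.   ] f [-0.4  0.4 -0.3] grip 0.085 0.0 j [-0.    0.24  0.    1.34 -0.    1.57]
[[ 0.001  0.96   0.28   0.072]
 [ 1.    -0.001 -0.001  0.001]
 [-0.     0.28  -0.96  -0.148]
 [ 0.     0.     0.     1.   ]]
4191
[0.56652848 0.01104676 0.20475114]
((0.5661008358001709, 0.010364198125898838), 0.021059662103652954)
```

Emit:
drive_tool:
  deltas:
    - {"tx": 0, "ty": 0, "tz": -1.3, "ax": 0, "ay": 0, "az": 1.1, "fingers": 1}

```text
time: 0.23
eef_pos: [0.4929, -0.0, 0.2556]
orientation: [-2.337, -2.078, 0.026]
ft_force: [-0.2, 0.8, -1.5]
grip_width: 0.0852
grip_force: 0.0
```

```bash
cat >> w.py <<'E'
def go(pos,yaw,st=None,ref=None):
    "units from commanded pose (ref=(pos,yaw), tool assumed straight down) to the target"
    if ref is None:
        st=st or arm.read_state();r=R.from_rotvec(st["orientation"]).as_matrix();p=np.array(st["eef_pos"]);y0=np.degrees(np.arctan2(r[1,1],r[0,1]))
    else: p,y0=np.array(ref[0]),ref[1]
    a=np.radians(y0);ty=np.array([np.cos(a),np.sin(a),0]);tx=np.array([-np.sin(a),np.cos(a),0])
    dv=np.array(pos)-p
    az=-((yaw-y0+180)%360-180)/6
    print("tx %.2f ty %.2f tz %.2f az %.2f"%(dv@tx/.03,dv@ty/.03,-dv[2]/.03,az))
E
python3 -c "
from w import *
go((.566,.0104,.29),-40,ref=((.5,0,.265),-6.6))"
```

```text
tx 0.60 ty 2.15 tz -0.83 az 5.57
```

Emit:
drive_tool:
  deltas:
    - {"tx": 0, "ty": 0, "tz": -0.83, "ax": 0, "ay": 0, "az": 1.1, "fingers": 1}
    - {"tx": 0.2, "ty": 0.7, "tz": -0.83, "ax": 0, "ay": 0, "az": 2.2, "fingers": 1}
    - {"tx": 0.4, "ty": 1.4, "tz": -0.83, "ax": 0, "ay": 0, "az": 3.3, "fingers": 1}
    - {"tx": 0.6, "ty": 2.15, "tz": -0.83, "ax": 0, "ay": 0, "az": 4.4, "fingers": 1}
    - {"tx": 0.6, "ty": 2.15, "tz": -0.83, "ax": 0, "ay": 0, "az": 5.57, "fingers": 1}
    - {"tx": 0.6, "ty": 2.15, "tz": -0.83, "ax": 0, "ay": 0, "az": 5.57, "fingers": 1}
    - {"tx": 0.6, "ty": 2.15, "tz": -0.83, "ax": 0, "ay": 0, "az": 5.57, "fingers": 1}

```text
time: 0.82
eef_pos: [0.5658, 0.0105, 0.289]
orientation: [-2.845, -1.331, 0.003]
ft_force: [-0.1, 0.4, 0.2]
grip_width: 0.0855
grip_force: 0.0
```

```bash
cat > jc.py <<'E'
from w import *
st,im,d,C,P,h=shot("w2");pose(st)
m=((h[...,0]<8)|(h[...,0]>172))&(h[...,1]>130)&(h[...,2]>60)&(P[...,2]>.198)&(P[...,2]<.212)
ys,xs=np.nonzero(m);print(len(xs));print(cv2.minEnclosingCircle(plane(C,np.c_[xs,ys],.205)[:,:2].astype(np.float32)))
E
python3 jc.py
```

```text
t 0.82 tcp [0.5658 0.0105 0.289 ] jaw yaw -39.8 tilt z [-0.002 -0.    -1.   ] f [-0.1  0.4  0.2] grip 0.0855 0.0 j [ 0.02  0.36  0.34  1.55 -0.    2.28]
2159
((0.5688770413398743, 0.00971749983727932), 0.019780704751610756)
```

Emit:
drive_tool:
  deltas:
    - {"tx": 0, "ty": 0, "tz": 1, "ax": 0, "ay": 0, "az": 0, "fingers": 1}
    - {"tx": 0, "ty": 0, "tz": 2, "ax": 0, "ay": 0, "az": 0, "fingers": 1}
    - {"tx": 0, "ty": 0, "tz": 3, "ax": 0, "ay": 0, "az": 0, "fingers": 1}
    - {"tx": 0, "ty": 0, "tz": 3.57, "ax": 0, "ay": 0, "az": 0, "fingers": 1}
    - {"tx": 0, "ty": 0, "tz": 3.57, "ax": 0, "ay": 0, "az": 0, "fingers": 0.6}
    - {"tx": 0, "ty": 0, "tz": 3.57, "ax": 0, "ay": 0, "az": 0, "fingers": 0.4}
    - {"tx": 0, "ty": 0, "tz": 3.57, "ax": 0, "ay": 0, "az": 0, "fingers": 0.2}
    - {"tx": 0, "ty": 0, "tz": 3.57, "ax": 0, "ay": 0, "az": 0, "fingers": 0.2}
    - {"tx": 0, "ty": 0, "tz": 3.57, "ax": 0, "ay": 0, "az": 0, "fingers": 0.2}

```text
time: 1.62
eef_pos: [0.5678, 0.0104, 0.1854]
orientation: [2.845, 1.327, 0.008]
ft_force: [0.5, 0.3, 4.9]
grip_width: 0.0376
grip_force: 60.0
```

```bash
python3 -c "
from w import *
go((.500,.225,.28),-40,ref=((.566,.0104,.183),-40))"
```

```text
tx 4.07 ty -6.28 tz -3.23 az 0.00
```

Emit:
drive_tool:
  deltas:
    - {"tx": 0, "ty": 0, "tz": -0.3, "ax": 0, "ay": 0, "az": 0, "fingers": 0.2}
    - {"tx": 0, "ty": 0, "tz": -1, "ax": 0, "ay": 0, "az": 0, "fingers": 0.2}
    - {"tx": 0, "ty": 0, "tz": -2, "ax": 0, "ay": 0, "az": 0, "fingers": 0.2}
    - {"tx": 0.4, "ty": -0.6, "tz": -3.23, "ax": 0, "ay": 0, "az": 0, "fingers": 0.2}
    - {"tx": 1, "ty": -1.6, "tz": -3.23, "ax": 0, "ay": 0, "az": 0, "fingers": 0.2}
    - {"tx": 1.7, "ty": -2.6, "tz": -3.23, "ax": 0, "ay": 0, "az": 0, "fingers": 0.2}
    - {"tx": 2.4, "ty": -3.7, "tz": -3.23, "ax": 0, "ay": 0, "az": 0, "fingers": 0.2}
    - {"tx": 3.1, "ty": -4.8, "tz": -3.23, "ax": 0, "ay": 0, "az": 0, "fingers": 0.2}
    - {"tx": 3.7, "ty": -5.7, "tz": -3.23, "ax": 0, "ay": 0, "az": 0, "fingers": 0.2}
    - {"tx": 4.07, "ty": -6.28, "tz": -3.23, "ax": 0, "ay": 0, "az": 0, "fingers": 0.2}

```text
time: 2.45
eef_pos: [0.499, 0.2282, 0.2805]
orientation: [-2.844, -1.331, -0.001]
ft_force: [1.1, -0.3, -1.8]
grip_width: 0.0376
grip_force: 60.5
```

Emit:
drive_tool:
  deltas:
    - {"tx": 0, "ty": 0, "tz": 0, "ax": 0, "ay": 0, "az": 0, "fingers": 0.2}
    - {"tx": 0, "ty": 0, "tz": 0, "ax": 0, "ay": 0, "az": 0, "fingers": 0.2}

```text
time: 2.62
eef_pos: [0.4999, 0.2262, 0.2802]
orientation: [2.845, 1.331, 0.001]
ft_force: [0.9, -0.6, -0.5]
grip_width: 0.0376
grip_force: 60.5
```

Run:
```python
from w import *
st,im,d,C,P,h=shot("w3");pose(st)
H,S,V=h[...,0],h[...,1],h[...,2];Z=P[...,2]
def rep(m,z,nm):
    k,l,s,c=cv2.connectedComponentsWithStats(m.astype(np.uint8))
    for i in range(1,k):
        if s[i,4]>150:
            ys,xs=np.nonzero(l==i);q=plane(C,np.c_[xs,ys],z)[:,:2].astype(np.float32)
            print(nm,c[i].round(),s[i,4],"circ",cv2.minEnclosingCircle(q),"bbox",s[i,:4])
rep((H>5)&(H<22)&(S>60)&(V>100)&(Z>.004)&(Z<.013)&(P[...,1]>.2),.008,"pad")
rep((V<70)&(Z>.085)&(Z<.1),.093,"cap")
m=(S<60)&(V>120)&(abs(Z-.04)<.004);ys,xs=np.nonzero(m);q=plane(C,np.c_[xs,ys],.04)[:,:2].astype(np.float32)
print(len(q),cv2.minAreaRect(q))
```

```text
t 2.62 tcp [0.4999 0.2262 0.2802] jaw yaw -39.8 tilt z [ 0.001 -0.    -1.   ] f [ 0.9 -0.6 -0.5] grip 0.0376 60.5 j [ 0.43  0.32  0.26  1.5  -0.    2.69]
pad [315.  98.] 1373 circ ((0.5432261228561401, 0.28841495513916016), 0.02459215372800827) bbox [295  77  41  43]
cap [259.  42.] 1491 circ ((0.5363017916679382, 0.35631775856018066), 0.01958182081580162) bbox [239  19  42  47]
cap [211.  99.] 1324 circ ((0.46765652298927307, 0.3495389521121979), 0.019356079399585724) bbox [191  78  41  42]
cap [265. 149.] 1132 circ ((0.47466909885406494, 0.2810228168964386), 0.01928231306374073) bbox [247 131  38  38]
2233 ((0.5048593282699585, 0.31970497965812683), (0.14459174871444702, 0.14469923079013824), 5.880905628204346)
```

View pics/w3.png

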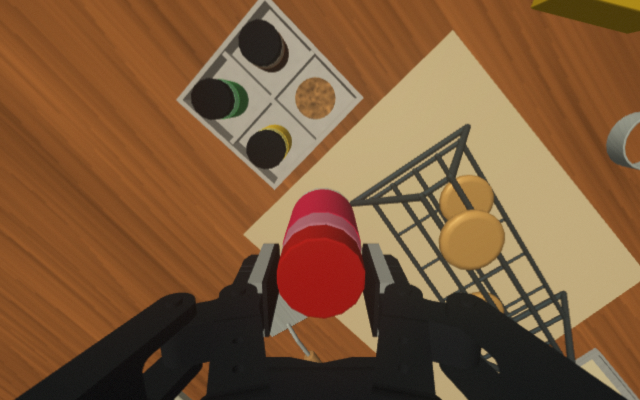

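The wrist view shows the jar held upright at (322,265). The empty cell's cork pad is at (315,98), and the three black-capped jars are at (263,45), (215,99) and (267,147).

```bash
python3 -c "
from w import *
go((.5432,.2884,.076),-40)"
```

```text
tx 2.53 ty -0.26 tz 6.80 az 0.01
```

Emit:
drive_tool:
  deltas:
    - {"tx": 1, "ty": -0.1, "tz": 0.3, "ax": 0, "ay": 0, "az": 0, "fingers": 0.2}
    - {"tx": 2, "ty": -0.2, "tz": 0.9, "ax": 0, "ay": 0, "az": 0, "fingers": 0.2}
    - {"tx": 2.53, "ty": -0.26, "tz": 1.7, "ax": 0, "ay": 0, "az": 0, "fingers": 0.2}
    - {"tx": 2.53, "ty": -0.26, "tz": 2.7, "ax": 0, "ay": 0, "az": 0, "fingers": 0.2}
    - {"tx": 2.53, "ty": -0.26, "tz": 3.7, "ax": 0, "ay": 0, "az": 0, "fingers": 0.2}
    - {"tx": 2.53, "ty": -0.26, "tz": 4.7, "ax": 0, "ay": 0, "az": 0, "fingers": 0.2}
    - {"tx": 2.53, "ty": -0.26, "tz": 5.5, "ax": 0, "ay": 0, "az": 0, "fingers": 0.2}
    - {"tx": 2.53, "ty": -0.26, "tz": 6.2, "ax": 0, "ay": 0, "az": 0, "fingers": 0.2}
    - {"tx": 2.53, "ty": -0.26, "tz": 6.6, "ax": 0, "ay": 0, "az": 0, "fingers": 0.2}
    - {"tx": 2.53, "ty": -0.26, "tz": 6.8, "ax": 0, "ay": 0, "az": 0, "fingers": 0.2}

```text
time: 3.5
eef_pos: [0.5425, 0.2857, 0.0732]
orientation: [2.848, 1.323, -0.007]
ft_force: [-4.4, -7.3, 34.8]
grip_width: 0.0377
grip_force: 64.9
```

Emit:
drive_tool:
  deltas:
    - {"tx": 0, "ty": 0, "tz": 0.03, "ax": 0, "ay": 0, "az": 0, "fingers": 0.2}
    - {"tx": 0, "ty": 0, "tz": 0.06, "ax": 0, "ay": 0, "az": 0, "fingers": 0.2}
    - {"tx": 0, "ty": 0, "tz": 0.06, "ax": 0, "ay": 0, "az": 0, "fingers": 0.2}

```text
time: 3.75
eef_pos: [0.5442, 0.2879, 0.0745]
orientation: [2.848, 1.326, 0.002]
ft_force: [-0.4, -0.3, 0.0]
grip_width: 0.0374
grip_force: 60.5
```

Emit:
drive_tool:
  deltas:
    - {"tx": 0, "ty": 0, "tz": 0.03, "ax": 0, "ay": 0, "az": 0, "fingers": 0.2}
    - {"tx": 0, "ty": 0, "tz": 0.05, "ax": 0, "ay": 0, "az": 0, "fingers": 0.2}
    - {"tx": 0, "ty": 0, "tz": 0.05, "ax": 0, "ay": 0, "az": 0, "fingers": 0.2}

```text
time: 4.0
eef_pos: [0.5441, 0.2885, 0.0734]
orientation: [2.847, 1.327, 0.004]
ft_force: [-0.4, 0.3, 3.0]
grip_width: 0.0376
grip_force: 60.9
```

Contact with the pad. Now release and rise.

Emit:
drive_tool:
  deltas:
    - {"tx": 0, "ty": 0, "tz": 0, "ax": 0, "ay": 0, "az": 0, "fingers": 0.5}
    - {"tx": 0, "ty": 0, "tz": 0, "ax": 0, "ay": 0, "az": 0, "fingers": 0.6}
    - {"tx": 0, "ty": 0, "tz": 0, "ax": 0, "ay": 0, "az": 0, "fingers": 0.65}
    - {"tx": 0, "ty": 0, "tz": 0, "ax": 0, "ay": 0, "az": 0, "fingers": 0.65}
    - {"tx": 0, "ty": 0, "tz": -0.7, "ax": 0, "ay": 0, "az": 0, "fingers": 0.65}
    - {"tx": 0, "ty": 0, "tz": -1.6, "ax": 0, "ay": 0, "az": 0, "fingers": 0.65}
    - {"tx": 0, "ty": 0, "tz": -2.6, "ax": 0, "ay": 0, "az": 0, "fingers": 0.65}
    - {"tx": 0, "ty": 0, "tz": -3.8, "ax": 0, "ay": 0, "az": 0, "fingers": 0.65}
    - {"tx": 0, "ty": 0, "tz": -5, "ax": 0, "ay": 0, "az": 0, "fingers": 0.8}
    - {"tx": 0, "ty": 0, "tz": -6, "ax": 0, "ay": 0, "az": 0, "fingers": 1}

```text
time: 4.83
eef_pos: [0.5433, 0.2884, 0.2549]
orientation: [-2.847, -1.327, -0.003]
ft_force: [0.9, -0.1, -0.6]
grip_width: 0.0774
grip_force: 0.0
```

Run:
```python
from w import *
st,im,d,C,P,h=shot("w4");pose(st)
im2,d2=arm.grab_frame("scene");c=cam("scene")
hs=cv2.cvtColor(im2,cv2.COLOR_RGB2HSV).astype(int)
vv,uu=np.mgrid[0:400,0:640];P2=pts(c,np.c_[uu.ravel(),vv.ravel()],d2.ravel()).reshape(400,640,3)
m=((hs[...,0]<8)|(hs[...,0]>172))&(hs[...,1]>150)&(hs[...,2]>80)&(abs(P2[...,1])<.5)&(P2[...,0]>.3)&(P2[...,0]<.8)&(P2[...,1]>.2)
q=P2[m];print(len(q),np.percentile(q[:,2],[50,98]),"top",np.median(q[q[:,2]>.085],0))
m&=P2[...,2]>.088
ys,xs=np.nonzero(m);print(cv2.minEnclosingCircle(plane(c,np.c_[xs,ys],.093)[:,:2].astype(np.float32)))
```

```text
t 4.83 tcp [0.5433 0.2884 0.2549] jaw yaw -40.0 tilt z [ 0.002  0.001 -1.   ] f [ 0.9 -0.1 -0.6] grip 0.0774 0.0 j [0.49 0.47 0.41 1.51 0.   2.76]
328 [0.0916602  0.09630511] top [0.54714025 0.28773017 0.09289769]
((0.5459463000297546, 0.2876831591129303), 0.01928800530731678)
```

```bash
python3 -c "
from w import *
go((.47,-.34,.25),-87.4)"
```

```text
tx -17.70 ty 11.56 tz 0.31 az 7.90
```

Emit:
drive_tool:
  deltas:
    - {"tx": -0.5, "ty": 0.3, "tz": 0, "ax": 0, "ay": 0, "az": 0.5, "fingers": 1}
    - {"tx": -1.4, "ty": 0.9, "tz": 0, "ax": 0, "ay": 0, "az": 1.2, "fingers": 1}
    - {"tx": -2.4, "ty": 1.6, "tz": 0, "ax": 0, "ay": 0, "az": 2, "fingers": 1}
    - {"tx": -3.5, "ty": 2.3, "tz": 0, "ax": 0, "ay": 0, "az": 2.8, "fingers": 1}
    - {"tx": -4.6, "ty": 3.0, "tz": 0, "ax": 0, "ay": 0, "az": 3.6, "fingers": 1}
    - {"tx": -5.7, "ty": 3.7, "tz": 0, "ax": 0, "ay": 0, "az": 4.4, "fingers": 1}
    - {"tx": -6.8, "ty": 4.4, "tz": 0, "ax": 0, "ay": 0, "az": 5.2, "fingers": 1}
    - {"tx": -7.9, "ty": 5.1, "tz": 0, "ax": 0, "ay": 0, "az": 6, "fingers": 1}
    - {"tx": -9, "ty": 5.8, "tz": 0, "ax": 0, "ay": 0, "az": 6.9, "fingers": 1}
    - {"tx": -10, "ty": 6.5, "tz": 0, "ax": 0, "ay": 0, "az": 7.9, "fingers": 1}

```text
time: 5.77
eef_pos: [0.4984, -0.0687, 0.2516]
orientation: [-3.141, -0.063, 0.001]
ft_force: [0.7, 0.6, -0.3]
grip_width: 0.0855
grip_force: 0.0
```

```bash
python3 -c "
from w import *
pose(arm.read_state())
go((.47,-.34,.25),-87.4)"
```

```text
t 5.77 tcp [ 0.4984 -0.0687  0.2516] jaw yaw -87.7 tilt z [-0.001 -0.    -1.   ] f [ 0.7  0.6 -0.3] grip 0.0855 0.0 j [-0.14  0.24  0.07  1.4  -0.    2.96]
tx -1.31 ty 9.00 tz 0.05 az -0.05
```

Emit:
drive_tool:
  deltas:
    - {"tx": -0.2, "ty": 1.1, "tz": 0, "ax": 0, "ay": 0, "az": 0, "fingers": 1}
    - {"tx": -0.4, "ty": 2.3, "tz": 0, "ax": 0, "ay": 0, "az": 0, "fingers": 1}
    - {"tx": -0.5, "ty": 3.5, "tz": 0, "ax": 0, "ay": 0, "az": 0, "fingers": 1}
    - {"tx": -0.7, "ty": 4.7, "tz": 0, "ax": 0, "ay": 0, "az": 0, "fingers": 1}
    - {"tx": -0.9, "ty": 5.9, "tz": 0, "ax": 0, "ay": 0, "az": 0, "fingers": 1}
    - {"tx": -1.0, "ty": 7.1, "tz": 0, "ax": 0, "ay": 0, "az": 0, "fingers": 1}
    - {"tx": -1.2, "ty": 8.2, "tz": 0, "ax": 0, "ay": 0, "az": 0, "fingers": 1}
    - {"tx": -1.3, "ty": 9, "tz": 0, "ax": 0, "ay": 0, "az": 0, "fingers": 1}
    - {"tx": -1.3, "ty": 9, "tz": 0, "ax": 0, "ay": 0, "az": 0, "fingers": 1}
    - {"tx": -1.3, "ty": 9, "tz": 0, "ax": 0, "ay": 0, "az": 0, "fingers": 1}

```text
time: 6.6
eef_pos: [0.4721, -0.3392, 0.2509]
orientation: [-3.139, -0.067, 0.002]
ft_force: [-0.5, 1.1, 0.6]
grip_width: 0.0852
grip_force: 0.0
```

Run:
```python
from w import *
st,im,d,C,P,h=shot("w5");pose(st)
H,S,V=h[...,0],h[...,1],h[...,2];Z=P[...,2]
m=(H>7)&(H<22)&(S>80)&(V>110)&(Z>.0115)&(Z<.02)&(P[...,1]<-.22)
k,l,s,c=cv2.connectedComponentsWithStats(m.astype(np.uint8))
for i in range(1,k):
    if s[i,4]>150:
        ys,xs=np.nonzero(l==i);q=plane(C,np.c_[xs,ys],.0155)[:,:2].astype(np.float32)
        print(c[i].round(),s[i,:5],cv2.minEnclosingCircle(q),np.median(P[l==i],0))
```

```text
t 6.6 tcp [ 0.4721 -0.3392  0.2509] jaw yaw -87.6 tilt z [-0.001  0.002 -1.   ] f [-0.5  1.1  0.6] grip 0.0852 0.0 j [-0.62  0.4   0.29  1.47  0.    2.48]
[317.  64.] [ 289   34   57   61 2679] ((0.5795081853866577, -0.32983145117759705), 0.03028699941933155) [ 0.58040905 -0.3296717   0.01486052]
[330. 166.] [ 304  140   53   52 2078] ((0.47169026732444763, -0.34848424792289734), 0.030321158468723297) [ 0.47225275 -0.34869585  0.01478992]
```

View pics/w5.png

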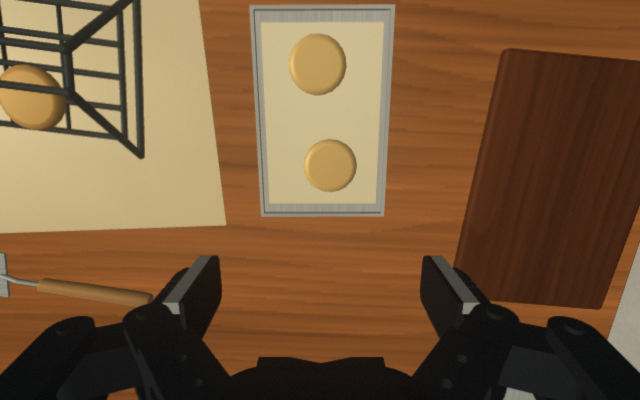

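The wrist view has the two candidate biscuits at (317,64) and (330,166). Both are pale, round and lying on the tray, so they are the ones meant. The black disc is off the tray and the darker biscuits are on the rack. This frame is close enough to serve as confirmation.

```bash
python3 -c "
from w import *
go((.4715,-.3485,.08),-87.4)"
```

```text
tx -0.04 ty 0.34 tz 5.71 az -0.01
```

Emit:
drive_tool:
  deltas:
    - {"tx": 0, "ty": 0.3, "tz": 0.8, "ax": 0, "ay": 0, "az": 0, "fingers": 0.82}
    - {"tx": -0.04, "ty": 0.34, "tz": 1.9, "ax": 0, "ay": 0, "az": 0, "fingers": 0.82}
    - {"tx": -0.04, "ty": 0.34, "tz": 3.1, "ax": 0, "ay": 0, "az": 0, "fingers": 0.82}
    - {"tx": -0.04, "ty": 0.34, "tz": 4.2, "ax": 0, "ay": 0, "az": 0, "fingers": 0.82}
    - {"tx": -0.04, "ty": 0.34, "tz": 5.2, "ax": 0, "ay": 0, "az": 0, "fingers": 0.82}
    - {"tx": -0.04, "ty": 0.34, "tz": 5.7, "ax": 0, "ay": 0, "az": 0, "fingers": 0.82}
    - {"tx": -0.04, "ty": 0.34, "tz": 5.7, "ax": 0, "ay": 0, "az": 0, "fingers": 0.82}

```text
time: 7.23
eef_pos: [0.4695, -0.3445, 0.0766]
orientation: [-3.135, -0.074, 0.012]
ft_force: [0.1, 0.6, -0.7]
grip_width: 0.0703
grip_force: 0.0
```

Run:
```python
from w import *
st,im,d,C,P,h=shot("w6");pose(st)
r=R.from_rotvec(st["orientation"]).as_matrix()
L=(P-st["eef_pos"])@r   # tool coords
m=(abs(L[...,0])<.02)&(abs(L[...,1])<.06)&(abs(L[...,1])>.028)&(L[...,2]<.045)&(L[...,2]>-.03)
for sg in(-1,1):
    q=L[m&(sg*L[...,1]>0)];print(len(q),"tool z pct",np.percentile(q[:,2],[50,90,98,100]).round(4),"y",np.percentile(q[:,1],[2,50,98]).round(4),"x",np.percentile(q[:,0],[2,98]).round(4))
H,S,V=h[...,0],h[...,1],h[...,2]
mm=(H>7)&(H<22)&(S>80)&(V>110)&(P[...,2]>.0115)&(P[...,2]<.02)&(abs(L[...,0])<.05)
ys,xs=np.nonzero(mm);print(len(xs),cv2.minEnclosingCircle(plane(C,np.c_[xs,ys],.0155)[:,:2].astype(np.float32)))
```

```text
t 7.23 tcp [ 0.4695 -0.3445  0.0766] jaw yaw -87.3 tilt z [-0.008  0.006 -1.   ] f [ 0.1  0.6 -0.7] grip 0.0703 0.0 j [-0.63  0.51 -0.    1.07  0.    2.46]
866 tool z pct [-0.0235 -0.0167 -0.0141 -0.0127] y [-0.0487 -0.036  -0.0356] x [-0.0095  0.012 ]
881 tool z pct [-0.0234 -0.0166 -0.0138 -0.0116] y [0.0339 0.0343 0.0468] x [-0.0093  0.012 ]
6018 ((0.47248029708862305, -0.3486340343952179), 0.030230164527893066)
```

View pics/w6.png

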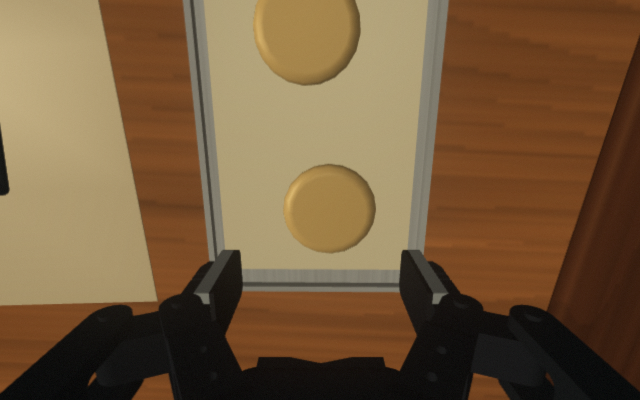

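The wrist view shows the near biscuit at (329,208), between the open fingers at (225,270) and (420,270). I'll go down slowly, watching the force for the tip height.

```bash
python3 -c "
from w import *
pose(arm.read_state())
go((.472,-.3486,.034),-87.4)"
```

```text
t 7.28 tcp [ 0.471  -0.3458  0.0792] jaw yaw -87.3 tilt z [-0.004  0.003 -1.   ] f [-0.   0.2 -0.1] grip 0.0701 0.0 j [-0.63  0.51  0.    1.07  0.    2.46]
tx 0.03 ty 0.09 tz 1.51 az 0.02
```

Emit:
drive_tool:
  deltas:
    - {"tx": 0.02, "ty": 0, "tz": 0.5, "ax": 0, "ay": 0, "az": 0, "fingers": 0.82}
    - {"tx": 0.02, "ty": 0, "tz": 1, "ax": 0, "ay": 0, "az": 0, "fingers": 0.82}
    - {"tx": 0.02, "ty": 0, "tz": 1.3, "ax": 0, "ay": 0, "az": 0, "fingers": 0.82}
    - {"tx": 0.02, "ty": 0, "tz": 1.5, "ax": 0, "ay": 0, "az": 0, "fingers": 0.82}
    - {"tx": 0.02, "ty": 0, "tz": 1.5, "ax": 0, "ay": 0, "az": 0, "fingers": 0.82}
    - {"tx": 0.02, "ty": 0, "tz": 1.5, "ax": 0, "ay": 0, "az": 0, "fingers": 0.82}

```text
time: 7.78
eef_pos: [0.4732, -0.3486, 0.037]
orientation: [3.14, 0.071, 0.001]
ft_force: [0.2, 0.5, -0.0]
grip_width: 0.0705
grip_force: 0.0
```

Emit:
drive_tool:
  deltas:
    - {"tx": 0, "ty": 0, "tz": 0.07, "ax": 0, "ay": 0, "az": 0, "fingers": 0.82}
    - {"tx": 0, "ty": 0, "tz": 0.13, "ax": 0, "ay": 0, "az": 0, "fingers": 0.82}
    - {"tx": 0, "ty": 0, "tz": 0.13, "ax": 0, "ay": 0, "az": 0, "fingers": 0.82}

```text
time: 8.03
eef_pos: [0.4728, -0.3487, 0.0326]
orientation: [3.14, 0.071, 0.001]
ft_force: [0.5, -0.4, -0.9]
grip_width: 0.0699
grip_force: 0.0
```

Emit:
drive_tool:
  deltas:
    - {"tx": 0, "ty": 0, "tz": 0.07, "ax": 0, "ay": 0, "az": 0, "fingers": 0.82}
    - {"tx": 0, "ty": 0, "tz": 0.13, "ax": 0, "ay": 0, "az": 0, "fingers": 0.82}
    - {"tx": 0, "ty": 0, "tz": 0.13, "ax": 0, "ay": 0, "az": 0, "fingers": 0.82}

```text
time: 8.28
eef_pos: [0.4724, -0.3484, 0.028]
orientation: [-3.14, -0.071, 0.001]
ft_force: [-0.2, 0.9, -0.9]
grip_width: 0.0702
grip_force: 0.0
```

Emit:
drive_tool:
  deltas:
    - {"tx": 0, "ty": 0, "tz": 0.07, "ax": 0, "ay": 0, "az": 0, "fingers": 0.82}
    - {"tx": 0, "ty": 0, "tz": 0.13, "ax": 0, "ay": 0, "az": 0, "fingers": 0.82}
    - {"tx": 0, "ty": 0, "tz": 0.13, "ax": 0, "ay": 0, "az": 0, "fingers": 0.82}

```text
time: 8.53
eef_pos: [0.4724, -0.3484, 0.024]
orientation: [-3.14, -0.071, 0.001]
ft_force: [-0.2, -0.6, 0.2]
grip_width: 0.0703
grip_force: 0.0
```

Emit:
drive_tool:
  deltas:
    - {"tx": 0, "ty": 0, "tz": 0.07, "ax": 0, "ay": 0, "az": 0, "fingers": 0.82}
    - {"tx": 0, "ty": 0, "tz": 0.1, "ax": 0, "ay": 0, "az": 0, "fingers": 0.82}
    - {"tx": 0, "ty": 0, "tz": 0.1, "ax": 0, "ay": 0, "az": 0, "fingers": 0.82}

```text
time: 8.78
eef_pos: [0.4725, -0.3484, 0.0212]
orientation: [-3.14, -0.071, 0.001]
ft_force: [0.5, 1.0, 0.0]
grip_width: 0.0701
grip_force: 0.0
```

Emit:
drive_tool:
  deltas:
    - {"tx": 0, "ty": 0, "tz": 0, "ax": 0, "ay": 0, "az": 0, "fingers": 0.75}
    - {"tx": 0, "ty": 0, "tz": 0, "ax": 0, "ay": 0, "az": 0, "fingers": 0.65}
    - {"tx": 0, "ty": 0, "tz": 0, "ax": 0, "ay": 0, "az": 0, "fingers": 0.65}
    - {"tx": 0, "ty": 0, "tz": 0, "ax": 0, "ay": 0, "az": 0, "fingers": 0.65}

```text
time: 9.12
eef_pos: [0.4727, -0.3486, 0.0216]
orientation: [3.141, 0.071, 0.0]
ft_force: [-0.0, 1.0, 0.1]
grip_width: 0.0553
grip_force: 0.0
```

Emit:
drive_tool:
  deltas:
    - {"tx": 0, "ty": 0, "tz": 0, "ax": 0, "ay": 0, "az": 0, "fingers": 0.82}
    - {"tx": 0, "ty": 0, "tz": 0, "ax": 0, "ay": 0, "az": 0, "fingers": 0.82}
    - {"tx": 0, "ty": 0, "tz": 0, "ax": 0, "ay": 0, "az": 0, "fingers": 0.82}

```text
time: 9.37
eef_pos: [0.4727, -0.3486, 0.0215]
orientation: [3.141, 0.071, -0.0]
ft_force: [-0.2, 0.8, 0.2]
grip_width: 0.0699
grip_force: 0.0
```

Run:
```python
from w import *
st,im,d,C,P,h=shot("w7");pose(st)
r=R.from_rotvec(st["orientation"]).as_matrix();L=(P-st["eef_pos"])@r
m=(abs(L[...,0])<.02)&(abs(L[...,1])<.06)&(abs(L[...,1])>.028)&(L[...,2]<.045)&(L[...,2]>-.03)
for v in range(150,340,10): print(v,[(u,(L[v,u]*1000).round().tolist()) for u in(215,225,235)])
H,S,V=h[...,0],h[...,1],h[...,2]
mm=(H>7)&(H<22)&(S>80)&(V>110)&(P[...,2]>.005)&(P[...,2]<.025)&(abs(L[...,0])<.05)
ys,xs=np.nonzero(mm);print(len(xs),np.median(P[mm],0),cv2.minEnclosingCircle(plane(C,np.c_[xs,ys],.0155)[:,:2].astype(np.float32)))
```

```text
t 9.37 tcp [ 0.4727 -0.3486  0.0215] jaw yaw -87.4 tilt z [-0. -0. -1.] f [-0.2  0.8  0.2] grip 0.0699 0.0 j [-0.64  0.57 -0.06  0.94 -0.    2.46]
150 [(215, [48.0, -53.0, 19.0]), (225, [49.0, -48.0, 18.0]), (235, [49.0, -43.0, 18.0])]
160 [(215, [44.0, -53.0, 18.0]), (225, [44.0, -48.0, 18.0]), (235, [44.0, -43.0, 18.0])]
170 [(215, [39.0, -54.0, 19.0]), (225, [39.0, -49.0, 18.0]), (235, [39.0, -43.0, 17.0])]
180 [(215, [34.0, -54.0, 18.0]), (225, [33.0, -49.0, 19.0]), (235, [34.0, -44.0, 17.0])]
190 [(215, [28.0, -54.0, 18.0]), (225, [28.0, -49.0, 18.0]), (235, [28.0, -45.0, 19.0])]
200 [(215, [23.0, -55.0, 18.0]), (225, [23.0, -50.0, 18.0]), (235, [23.0, -45.0, 18.0])]
210 [(215, [17.0, -56.0, 20.0]), (225, [18.0, -50.0, 17.0]), (235, [18.0, -45.0, 18.0])]
220 [(215, [12.0, -56.0, 19.0]), (225, [12.0, -51.0, 18.0]), (235, [13.0, -45.0, 17.0])]
230 [(215, [7.0, -56.0, 18.0]), (225, [7.0, -51.0, 18.0]), (235, [7.0, -46.0, 18.0])]
240 [(215, [1.0, -57.0, 19.0]), (225, [1.0, -51.0, 17.0]), (235, [1.0, -46.0, 17.0])]
250 [(215, [-4.0, -57.0, 17.0]), (225, [12.0, -41.0, -18.0]), (235, [
[... 156 characters left out ...]
.0, -36.0, -34.0]), (235, [5.0, -36.0, -23.0])]
280 [(215, [12.0, -38.0, -43.0]), (225, [9.0, -36.0, -37.0]), (235, [1.0, -36.0, -24.0])]
290 [(215, [12.0, -36.0, -49.0]), (225, [5.0, -36.0, -38.0]), (235, [-3.0, -36.0, -25.0])]
300 [(215, [8.0, -36.0, -49.0]), (225, [2.0, -36.0, -40.0]), (235, [-7.0, -36.0, -26.0])]
310 [(215, [5.0, -36.0, -50.0]), (225, [-2.0, -36.0, -40.0]), (235, [-42.0, -49.0, 18.0])]
320 [(215, [2.0, -36.0, -52.0]), (225, [-5.0, -36.0, -41.0]), (235, [-48.0, -50.0, 18.0])]
330 [(215, [18.0, -27.0, -77.0]), (225, [-9.0, -36.0, -43.0]), (235, [-56.0, -51.0, 20.0])]
9939 [ 0.4742893  -0.34716935  0.01477505] ((0.4858327805995941, -0.3390563428401947), 0.08003300428390503)
```

View pics/w7.png

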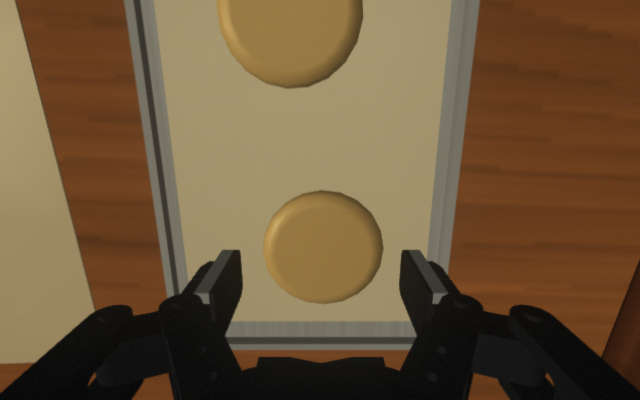

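The biscuit at (323,247) is well centred between the fingers. The picture and depth put the fingertips (at (230,250)) about 13 mm behind the TCP, not ahead of it. They are still about 20 mm above the biscuit, so I need to go 26 mm lower.

Emit:
drive_tool:
  deltas:
    - {"tx": 0.03, "ty": 0, "tz": 0.3, "ax": 0, "ay": 0, "az": 0, "fingers": 0.82}
    - {"tx": 0.03, "ty": 0, "tz": 0.55, "ax": 0, "ay": 0, "az": 0, "fingers": 0.82}
    - {"tx": 0.03, "ty": 0, "tz": 0.75, "ax": 0, "ay": 0, "az": 0, "fingers": 0.82}
    - {"tx": 0.03, "ty": 0, "tz": 0.85, "ax": 0, "ay": 0, "az": 0, "fingers": 0.82}
    - {"tx": 0.03, "ty": 0, "tz": 0.85, "ax": 0, "ay": 0, "az": 0, "fingers": 0.82}

```text
time: 9.83
eef_pos: [0.4726, -0.3478, -0.0056]
orientation: [-3.139, -0.071, 0.004]
ft_force: [-0.1, -0.1, -0.9]
grip_width: 0.0704
grip_force: 0.0
```

Emit:
drive_tool:
  deltas:
    - {"tx": 0, "ty": 0, "tz": 0, "ax": 0, "ay": 0, "az": 0, "fingers": 0.75}
    - {"tx": 0, "ty": 0, "tz": 0, "ax": 0, "ay": 0, "az": 0, "fingers": 0.65}
    - {"tx": 0, "ty": 0, "tz": 0, "ax": 0, "ay": 0, "az": 0, "fingers": 0.65}
    - {"tx": 0, "ty": 0, "tz": 0, "ax": 0, "ay": 0, "az": 0, "fingers": 0.65}

```text
time: 10.17
eef_pos: [0.474, -0.3489, -0.0034]
orientation: [3.14, 0.071, 0.002]
ft_force: [0.3, -0.5, 1.6]
grip_width: 0.0594
grip_force: 64.4
```

Emit:
drive_tool:
  deltas:
    - {"tx": 0, "ty": 0, "tz": -0.15, "ax": 0, "ay": 0, "az": 0, "fingers": 0.6}
    - {"tx": 0, "ty": 0, "tz": -0.5, "ax": 0, "ay": 0, "az": 0, "fingers": 0.6}
    - {"tx": 0, "ty": 0, "tz": -1.2, "ax": 0, "ay": 0, "az": 0, "fingers": 0.6}
    - {"tx": 0, "ty": 0, "tz": -2, "ax": 0, "ay": 0, "az": 0, "fingers": 0.6}
    - {"tx": 0, "ty": 0, "tz": -3, "ax": 0, "ay": 0, "az": 0, "fingers": 0.6}
    - {"tx": 0, "ty": 0, "tz": -4, "ax": 0, "ay": 0, "az": 0, "fingers": 0.6}
    - {"tx": 0, "ty": 0, "tz": -5, "ax": 0, "ay": 0, "az": 0, "fingers": 0.6}
    - {"tx": 0, "ty": 0, "tz": -6, "ax": 0, "ay": 0, "az": 0, "fingers": 0.6}
    - {"tx": 0, "ty": 0, "tz": -7, "ax": 0, "ay": 0, "az": 0, "fingers": 0.6}
    - {"tx": 0, "ty": 0, "tz": -7, "ax": 0, "ay": 0, "az": 0, "fingers": 0.6}

```text
time: 11.0
eef_pos: [0.4764, -0.3506, 0.2146]
orientation: [3.132, 0.071, 0.017]
ft_force: [1.7, -0.8, 0.3]
grip_width: 0.059
grip_force: 64.4
```

```bash
python3 -c "
from w import *
pose(arm.read_state())
go((.5695,.0065,.20),-5)"
```

```text
t 11.0 tcp [ 0.4764 -0.3506  0.2146] jaw yaw -87.4 tilt z [ 0.011 -0.008 -1.   ] f [ 1.7 -0.8  0.3] grip 0.059 64.4 j [-0.63  0.42  0.23  1.37 -0.    2.46]
tx 3.63 ty -11.75 tz 0.49 az -13.74
```

Emit:
drive_tool:
  deltas:
    - {"tx": 0.1, "ty": -0.5, "tz": 0, "ax": 0, "ay": 0, "az": -0.8, "fingers": 0.6}
    - {"tx": 0.4, "ty": -1.3, "tz": 0, "ax": 0, "ay": 0, "az": -1.8, "fingers": 0.6}
    - {"tx": 0.7, "ty": -2.2, "tz": 0, "ax": 0, "ay": 0, "az": -2.8, "fingers": 0.6}
    - {"tx": 1.0, "ty": -3.2, "tz": 0, "ax": 0, "ay": 0, "az": -3.9, "fingers": 0.6}
    - {"tx": 1.3, "ty": -4.2, "tz": 0, "ax": 0, "ay": 0, "az": -5, "fingers": 0.6}
    - {"tx": 1.6, "ty": -5.2, "tz": 0, "ax": 0, "ay": 0, "az": -6.1, "fingers": 0.6}
    - {"tx": 1.9, "ty": -6.2, "tz": 0, "ax": 0, "ay": 0, "az": -7.2, "fingers": 0.6}
    - {"tx": 2.2, "ty": -7.2, "tz": 0, "ax": 0, "ay": 0, "az": -8.3, "fingers": 0.6}
    - {"tx": 2.5, "ty": -8.0, "tz": 0, "ax": 0, "ay": 0, "az": -9.4, "fingers": 0.6}
    - {"tx": 2.7, "ty": -8.6, "tz": 0, "ax": 0, "ay": 0, "az": -10.4, "fingers": 0.6}

```text
time: 11.83
eef_pos: [0.5432, -0.0847, 0.2066]
orientation: [2.644, 1.697, 0.001]
ft_force: [-0.3, -0.5, -0.2]
grip_width: 0.0593
grip_force: 64.4
```

```bash
python3 -c "
from w import *
pose(arm.read_state())
# commanded pose
print(.4738+.999*.081-.0117,-.3489+.0037+.2577)
go((.5695,.0065,.20),-5)
go((.5695,.0065,.20),-5,ref=((.4738+.999*.081-.0117,-.3489+.0037+.2577,.206),-25))"
```

```text
t 11.83 tcp [ 0.5432 -0.0847  0.2066] jaw yaw -24.6 tilt z [ 0.001  0.    -1.   ] f [-0.3 -0.5 -0.2] grip 0.0593 64.4 j [-0.16  0.35  0.1   1.32  0.    1.84]
0.5430189999999999 -0.08750000000000002
tx 3.13 ty -0.47 tz 0.22 az -3.27
tx 3.21 ty -0.52 tz 0.20 az -3.33
```

Emit:
drive_tool:
  deltas:
    - {"tx": 0.6, "ty": -0.1, "tz": 0, "ax": 0, "ay": 0, "az": -1, "fingers": 0.6}
    - {"tx": 1.4, "ty": -0.2, "tz": 0.2, "ax": 0, "ay": 0, "az": -2, "fingers": 0.6}
    - {"tx": 2.2, "ty": -0.4, "tz": 0.2, "ax": 0, "ay": 0, "az": -3, "fingers": 0.6}
    - {"tx": 2.8, "ty": -0.5, "tz": 0.2, "ax": 0, "ay": 0, "az": -3.3, "fingers": 0.6}
    - {"tx": 3.2, "ty": -0.5, "tz": 0.2, "ax": 0, "ay": 0, "az": -3.3, "fingers": 0.6}
    - {"tx": 3.2, "ty": -0.5, "tz": 0.2, "ax": 0, "ay": 0, "az": -3.3, "fingers": 0.6}
    - {"tx": 3.2, "ty": -0.5, "tz": 0.2, "ax": 0, "ay": 0, "az": -3.3, "fingers": 0.6}

```text
time: 12.42
eef_pos: [0.5699, 0.0062, 0.2001]
orientation: [2.32, 2.118, -0.001]
ft_force: [0.8, -0.6, -0.7]
grip_width: 0.0591
grip_force: 64.4
```

Run:
```python
from w import *
st,im,d,C,P,h=shot("w8");pose(st)
r=R.from_rotvec(st["orientation"]).as_matrix();L=(P-st["eef_pos"])@r
H,S,V=h[...,0],h[...,1],h[...,2]
bm=(H>7)&(H<22)&(S>80)&(V>110)&(abs(L[...,2]+.005)<.015)&(abs(L[...,0])<.045)
q=L[bm];print("held top tool z",np.percentile(q[:,2],[5,50,95]),"x",np.percentile(q[:,0],[1,99]),"y",np.percentile(q[:,1],[1,99]))
A=np.c_[q[:,:2],np.ones(len(q))];print("slope",np.linalg.lstsq(A,q[:,2],rcond=None)[0])
w=(V<110)&(S<120)&(abs(P[...,2]-.1165)<.008);q=P[w];print(len(q))
r2=cv2.minAreaRect(q[:,:2].astype(np.float32));print(r2,q[:,2].max())
```

```text
t 12.42 tcp [0.5699 0.0062 0.2001] jaw yaw -5.2 tilt z [-0.    -0.001 -1.   ] f [ 0.8 -0.6 -0.7] grip 0.0591 64.4 j [ 0.01  0.39  0.15  1.33 -0.    1.67]
held top tool z [-0.01929066 -0.01822171 -0.01524195] x [-0.0263291   0.02800397] y [-0.02693867  0.0282539 ]
slope [ 0.03437509 -0.00242372 -0.0179975 ]
2837
((0.5703282356262207, 0.0016243159770965576), (0.27008646726608276, 0.04598810523748398), 84.61512756347656) 0.12170603691968157
```

View pics/w8.png

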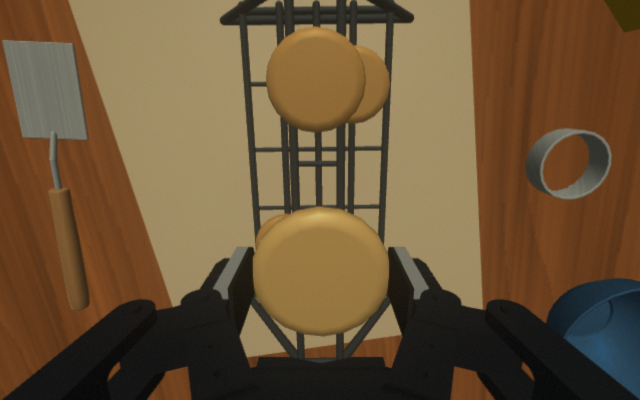

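The wrist view shows the biscuit held flat at (321,270), centred over the two top wires at x≈297 and 343. The finished biscuit is at (316,78). Lowering now.

Emit:
drive_tool:
  deltas:
    - {"tx": 0, "ty": 0, "tz": 0.4, "ax": 0, "ay": 0, "az": 0, "fingers": 0.6}
    - {"tx": 0, "ty": 0, "tz": 1.0, "ax": 0, "ay": 0, "az": 0, "fingers": 0.6}
    - {"tx": 0, "ty": 0, "tz": 1.6, "ax": 0, "ay": 0, "az": 0, "fingers": 0.6}
    - {"tx": 0, "ty": 0, "tz": 2.1, "ax": 0, "ay": 0, "az": 0, "fingers": 0.6}
    - {"tx": 0, "ty": 0, "tz": 2.45, "ax": 0, "ay": 0, "az": 0, "fingers": 0.6}
    - {"tx": 0, "ty": 0, "tz": 2.65, "ax": 0, "ay": 0, "az": 0, "fingers": 0.6}
    - {"tx": 0, "ty": 0, "tz": 2.75, "ax": 0, "ay": 0, "az": 0, "fingers": 0.6}
    - {"tx": 0, "ty": 0, "tz": 2.8, "ax": 0, "ay": 0, "az": 0, "fingers": 0.6}
    - {"tx": 0, "ty": 0, "tz": 2.8, "ax": 0, "ay": 0, "az": 0, "fingers": 0.6}

```text
time: 13.22
eef_pos: [0.5703, 0.0059, 0.1164]
orientation: [2.32, 2.117, 0.001]
ft_force: [-0.1, 0.7, -1.0]
grip_width: 0.0595
grip_force: 64.4
```

Emit:
drive_tool:
  deltas:
    - {"tx": 0, "ty": 0, "tz": 0.02, "ax": 0, "ay": 0, "az": 0, "fingers": 0.6}
    - {"tx": 0, "ty": 0, "tz": 0.04, "ax": 0, "ay": 0, "az": 0, "fingers": 0.6}
    - {"tx": 0, "ty": 0, "tz": 0.04, "ax": 0, "ay": 0, "az": 0, "fingers": 0.6}

```text
time: 13.47
eef_pos: [0.5703, 0.0063, 0.1153]
orientation: [2.32, 2.118, 0.001]
ft_force: [0.2, 0.9, 0.0]
grip_width: 0.0593
grip_force: 64.4
```

Emit:
drive_tool:
  deltas:
    - {"tx": 0, "ty": 0, "tz": 0.03, "ax": 0, "ay": 0, "az": 0, "fingers": 0.6}
    - {"tx": 0, "ty": 0, "tz": 0.05, "ax": 0, "ay": 0, "az": 0, "fingers": 0.6}
    - {"tx": 0, "ty": 0, "tz": 0.05, "ax": 0, "ay": 0, "az": 0, "fingers": 0.6}

```text
time: 13.72
eef_pos: [0.57, 0.0063, 0.1135]
orientation: [2.32, 2.118, 0.001]
ft_force: [-0.1, -0.1, 0.7]
grip_width: 0.0591
grip_force: 64.7
```

Emit:
drive_tool:
  deltas:
    - {"tx": 0, "ty": 0, "tz": 0.03, "ax": 0, "ay": 0, "az": 0, "fingers": 0.6}
    - {"tx": 0, "ty": 0, "tz": 0.03, "ax": 0, "ay": 0, "az": 0, "fingers": 0.6}

```text
time: 13.88
eef_pos: [0.5701, 0.0063, 0.1135]
orientation: [2.32, 2.118, 0.001]
ft_force: [-2.9, 0.2, 5.5]
grip_width: 0.059
grip_force: 65.1
```

Emit:
drive_tool:
  deltas:
    - {"tx": 0, "ty": 0, "tz": 0, "ax": 0, "ay": 0, "az": 0, "fingers": 0.75}
    - {"tx": 0, "ty": 0, "tz": 0, "ax": 0, "ay": 0, "az": 0, "fingers": 0.82}
    - {"tx": 0, "ty": 0, "tz": 0, "ax": 0, "ay": 0, "az": 0, "fingers": 0.88}
    - {"tx": 0, "ty": 0, "tz": 0, "ax": 0, "ay": 0, "az": 0, "fingers": 0.88}
    - {"tx": 0, "ty": 0, "tz": -0.5, "ax": 0, "ay": 0, "az": 0, "fingers": 0.88}
    - {"tx": 0, "ty": 0, "tz": -1.3, "ax": 0, "ay": 0, "az": 0, "fingers": 0.88}
    - {"tx": 0, "ty": 0, "tz": -2.3, "ax": 0, "ay": 0, "az": 0, "fingers": 0.88}
    - {"tx": 0, "ty": 0, "tz": -3, "ax": 0, "ay": 0, "az": 0, "fingers": 0.88}
    - {"tx": 0, "ty": 0, "tz": -3, "ax": 0, "ay": 0, "az": 0, "fingers": 0.88}

```text
time: 14.63
eef_pos: [0.5728, 0.0062, 0.2077]
orientation: [2.316, 2.114, 0.011]
ft_force: [0.9, 0.9, 0.3]
grip_width: 0.0753
grip_force: 0.0
```

Run:
```python
from w import *
st,im,d,C,P,h=shot("w9");pose(st)
H,S,V=h[...,0],h[...,1],h[...,2]
bm=(H>7)&(H<22)&(S>80)&(V>110)&(abs(P[...,2]-.13)<.01)
k,l,s,c=cv2.connectedComponentsWithStats(bm.astype(np.uint8))
for i in range(1,k):
    if s[i,4]>200:
        q=P[l==i];A=np.c_[q[:,:2],np.ones(len(q))];q2=q[abs(q[:,2]-np.median(q[:,2]))<.003]
        A=np.c_[q2[:,:2],np.ones(len(q2))]
        print(c[i].round(),s[i,4],np.median(q,0),"slope",np.linalg.lstsq(A,q2[:,2],rcond=None)[0][:2])
go((.5800,-.3298,.20),-87.4)
```

```text
t 14.63 tcp [0.5728 0.0062 0.2077] jaw yaw -5.2 tilt z [ 0.009  0.    -1.   ] f [0.9 0.9 0.3] grip 0.0753 0.0 j [ 0.01  0.39  0.16  1.34 -0.    1.67]
[310.  78.] 7016 [0.57524152 0.09233246 0.13188806] slope [-0.00053011 -0.01270633]
[316. 207.] 5458 [0.57098432 0.00777626 0.13177111] slope [-0.00024532 -0.01379278]
tx -11.13 ty 1.29 tz 0.18 az 13.70
```

Emit:
drive_tool:
  deltas:
    - {"tx": -0.5, "ty": 0.1, "tz": 0, "ax": 0, "ay": 0, "az": 0.8, "fingers": 0.84}
    - {"tx": -1.3, "ty": 0.2, "tz": 0, "ax": 0, "ay": 0, "az": 1.9, "fingers": 0.84}
    - {"tx": -2.3, "ty": 0.3, "tz": 0, "ax": 0, "ay": 0, "az": 3, "fingers": 0.84}
    - {"tx": -3.4, "ty": 0.4, "tz": 0, "ax": 0, "ay": 0, "az": 4.1, "fingers": 0.84}
    - {"tx": -4.6, "ty": 0.5, "tz": 0, "ax": 0, "ay": 0, "az": 5.2, "fingers": 0.84}
    - {"tx": -5.8, "ty": 0.7, "tz": 0, "ax": 0, "ay": 0, "az": 6.3, "fingers": 0.84}
    - {"tx": -7, "ty": 0.8, "tz": 0, "ax": 0, "ay": 0, "az": 7.4, "fingers": 0.84}
    - {"tx": -8.2, "ty": 1, "tz": 0, "ax": 0, "ay": 0, "az": 8.5, "fingers": 0.84}
    - {"tx": -9.3, "ty": 1.1, "tz": 0, "ax": 0, "ay": 0, "az": 9.6, "fingers": 0.84}
    - {"tx": -10.3, "ty": 1.2, "tz": 0, "ax": 0, "ay": 0, "az": 10.7, "fingers": 0.84}

```text
time: 15.52
eef_pos: [0.5766, -0.3068, 0.2004]
orientation: [-3.091, -0.551, 0.003]
ft_force: [-0.2, 0.6, 0.4]
grip_width: 0.0719
grip_force: 0.0
```

```bash
python3 -c "
from w import *
pose(arm.read_state())
go((.5800,-.3298,.08),-87.4)"
```

```text
t 15.52 tcp [ 0.5766 -0.3068  0.2004] jaw yaw -69.8 tilt z [-0.002  0.001 -1.   ] f [-0.2  0.6  0.4] grip 0.0719 0.0 j [-0.49  0.57  0.43  1.44 -0.    2.3 ]
tx -0.16 ty 0.76 tz 4.01 az 2.93
```

Emit:
drive_tool:
  deltas:
    - {"tx": -0.1, "ty": 0.4, "tz": 0.6, "ax": 0, "ay": 0, "az": 1, "fingers": 0.82}
    - {"tx": -0.2, "ty": 0.8, "tz": 1.4, "ax": 0, "ay": 0, "az": 2, "fingers": 0.82}
    - {"tx": -0.22, "ty": 0.8, "tz": 2.3, "ax": 0, "ay": 0, "az": 3, "fingers": 0.82}
    - {"tx": -0.22, "ty": 0.8, "tz": 3.2, "ax": 0, "ay": 0, "az": 3, "fingers": 0.82}
    - {"tx": -0.22, "ty": 0.8, "tz": 4, "ax": 0, "ay": 0, "az": 3, "fingers": 0.82}
    - {"tx": -0.22, "ty": 0.8, "tz": 4.4, "ax": 0, "ay": 0, "az": 3, "fingers": 0.82}
    - {"tx": -0.22, "ty": 0.8, "tz": 4.4, "ax": 0, "ay": 0, "az": 3, "fingers": 0.82}
    - {"tx": -0.22, "ty": 0.8, "tz": 4.4, "ax": 0, "ay": 0, "az": 3, "fingers": 0.82}

```text
time: 16.18
eef_pos: [0.5786, -0.3289, 0.0682]
orientation: [-3.139, -0.071, 0.006]
ft_force: [0.3, -0.1, 0.1]
grip_width: 0.0701
grip_force: 0.0
```

Run:
```python
from w import *
st,im,d,C,P,h=shot("w10");pose(st)
H,S,V=h[...,0],h[...,1],h[...,2]
r=R.from_rotvec(st["orientation"]).as_matrix();L=(P-st["eef_pos"])@r
mm=(H>7)&(H<22)&(S>80)&(V>110)&(P[...,2]>.0115)&(P[...,2]<.02)&(abs(L[...,0])<.05)
ys,xs=np.nonzero(mm);c,rad=cv2.minEnclosingCircle(plane(C,np.c_[xs,ys],.0155)[:,:2].astype(np.float32));print(c,rad)
go((c[0],c[1],-.004),-87.4)
```

```text
t 16.18 tcp [ 0.5786 -0.3289  0.0682] jaw yaw -87.4 tilt z [-0.004  0.002 -1.   ] f [ 0.3 -0.1  0.1] grip 0.0701 0.0 j [-0.52  0.67  0.26  1.16 -0.    2.58]
(0.5817866921424866, -0.3297783136367798) 0.03024679608643055
tx 0.07 ty 0.01 tz 2.47 az -0.00
```

Emit:
drive_tool:
  deltas:
    - {"tx": 0.07, "ty": 0, "tz": 0.6, "ax": 0, "ay": 0, "az": 0, "fingers": 0.82}
    - {"tx": 0.07, "ty": 0, "tz": 1.2, "ax": 0, "ay": 0, "az": 0, "fingers": 0.82}
    - {"tx": 0.07, "ty": 0, "tz": 1.8, "ax": 0, "ay": 0, "az": 0, "fingers": 0.82}
    - {"tx": 0.07, "ty": 0, "tz": 2.2, "ax": 0, "ay": 0, "az": 0, "fingers": 0.82}
    - {"tx": 0.07, "ty": 0, "tz": 2.38, "ax": 0, "ay": 0, "az": 0, "fingers": 0.82}
    - {"tx": 0.07, "ty": 0, "tz": 2.45, "ax": 0, "ay": 0, "az": 0, "fingers": 0.82}
    - {"tx": 0.07, "ty": 0, "tz": 2.45, "ax": 0, "ay": 0, "az": 0, "fingers": 0.82}
    - {"tx": 0.07, "ty": 0, "tz": 2.45, "ax": 0, "ay": 0, "az": 0, "fingers": 0.82}

```text
time: 16.9
eef_pos: [0.5829, -0.33, -0.0018]
orientation: [3.14, 0.071, 0.003]
ft_force: [-0.8, -1.0, 0.1]
grip_width: 0.0701
grip_force: 0.0
```

Emit:
drive_tool:
  deltas:
    - {"tx": 0, "ty": 0, "tz": 0, "ax": 0, "ay": 0, "az": 0, "fingers": 0.75}
    - {"tx": 0, "ty": 0, "tz": 0, "ax": 0, "ay": 0, "az": 0, "fingers": 0.65}
    - {"tx": 0, "ty": 0, "tz": 0, "ax": 0, "ay": 0, "az": 0, "fingers": 0.65}
    - {"tx": 0, "ty": 0, "tz": 0, "ax": 0, "ay": 0, "az": 0, "fingers": 0.65}

```text
time: 17.23
eef_pos: [0.5833, -0.3302, -0.0008]
orientation: [3.139, 0.071, 0.005]
ft_force: [-0.7, 0.7, 4.9]
grip_width: 0.0589
grip_force: 64.1
```

Emit:
drive_tool:
  deltas:
    - {"tx": 0, "ty": 0, "tz": 0, "ax": 0, "ay": 0, "az": 0, "fingers": 0.78}
    - {"tx": 0, "ty": 0, "tz": 0, "ax": 0, "ay": 0, "az": 0, "fingers": 0.78}
    - {"tx": 0, "ty": 0, "tz": 0.1, "ax": 0, "ay": 0, "az": 0, "fingers": 0.78}
    - {"tx": 0, "ty": 0, "tz": 0.1, "ax": 0, "ay": 0, "az": 0, "fingers": 0.78}
    - {"tx": 0, "ty": 0, "tz": 0.1, "ax": 0, "ay": 0, "az": 0, "fingers": 0.65}
    - {"tx": 0, "ty": 0, "tz": 0.1, "ax": 0, "ay": 0, "az": 0, "fingers": 0.65}
    - {"tx": 0, "ty": 0, "tz": 0.1, "ax": 0, "ay": 0, "az": 0, "fingers": 0.65}
    - {"tx": 0, "ty": 0, "tz": 0.1, "ax": 0, "ay": 0, "az": 0, "fingers": 0.65}

```text
time: 17.9
eef_pos: [0.582, -0.3295, -0.0062]
orientation: [-3.141, -0.071, 0.0]
ft_force: [0.1, -0.4, 0.8]
grip_width: 0.0596
grip_force: 64.5
```

Emit:
drive_tool:
  deltas:
    - {"tx": 0, "ty": 0, "tz": -0.15, "ax": 0, "ay": 0, "az": 0, "fingers": 0.6}
    - {"tx": 0, "ty": 0, "tz": -0.5, "ax": 0, "ay": 0, "az": 0, "fingers": 0.6}
    - {"tx": 0, "ty": 0, "tz": -1.2, "ax": 0, "ay": 0, "az": 0, "fingers": 0.6}
    - {"tx": 0, "ty": 0, "tz": -2, "ax": 0, "ay": 0, "az": 0, "fingers": 0.6}
    - {"tx": 0, "ty": 0, "tz": -3, "ax": 0, "ay": 0, "az": 0, "fingers": 0.6}
    - {"tx": 0, "ty": 0, "tz": -4, "ax": 0, "ay": 0, "az": 0, "fingers": 0.6}
    - {"tx": 0, "ty": 0, "tz": -5, "ax": 0, "ay": 0, "az": 0, "fingers": 0.6}
    - {"tx": 0, "ty": 0, "tz": -6, "ax": 0, "ay": 0, "az": 0, "fingers": 0.6}
    - {"tx": 0, "ty": 0, "tz": -7, "ax": 0, "ay": 0, "az": 0, "fingers": 0.6}
    - {"tx": 0, "ty": 0, "tz": -7, "ax": 0, "ay": 0, "az": 0, "fingers": 0.6}

```text
time: 18.73
eef_pos: [0.5849, -0.3312, 0.2133]
orientation: [3.134, 0.071, 0.019]
ft_force: [0.5, 0.3, 1.0]
grip_width: 0.0594
grip_force: 64.5
```

```bash
python3 -c "
from w import *
pose(arm.read_state())
go((.563,-.078,.2038),-5,ref=((.582,-.3295,.2038),-87.4))"
```

```text
t 18.73 tcp [ 0.5849 -0.3312  0.2133] jaw yaw -87.4 tilt z [ 0.012 -0.007 -1.   ] f [0.5 0.3 1. ] grip 0.0594 64.5 j [-0.52  0.59  0.51  1.47 -0.    2.58]
tx -0.25 ty -8.40 tz -0.00 az -13.73
```

Emit:
drive_tool:
  deltas:
    - {"tx": 0, "ty": -0.4, "tz": 0, "ax": 0, "ay": 0, "az": -0.8, "fingers": 0.6}
    - {"tx": 0, "ty": -1.1, "tz": 0, "ax": 0, "ay": 0, "az": -1.9, "fingers": 0.6}
    - {"tx": -0.1, "ty": -2, "tz": 0, "ax": 0, "ay": 0, "az": -3, "fingers": 0.6}
    - {"tx": -0.1, "ty": -3, "tz": 0, "ax": 0, "ay": 0, "az": -4.1, "fingers": 0.6}
    - {"tx": -0.15, "ty": -4, "tz": 0, "ax": 0, "ay": 0, "az": -5.2, "fingers": 0.6}
    - {"tx": -0.2, "ty": -5, "tz": 0, "ax": 0, "ay": 0, "az": -6.3, "fingers": 0.6}
    - {"tx": -0.2, "ty": -6, "tz": 0, "ax": 0, "ay": 0, "az": -7.4, "fingers": 0.6}
    - {"tx": -0.25, "ty": -7, "tz": 0, "ax": 0, "ay": 0, "az": -8.5, "fingers": 0.6}
    - {"tx": -0.25, "ty": -7.9, "tz": 0, "ax": 0, "ay": 0, "az": -9.6, "fingers": 0.6}
    - {"tx": -0.25, "ty": -8.4, "tz": 0, "ax": 0, "ay": 0, "az": -10.7, "fingers": 0.6}

```text
time: 19.57
eef_pos: [0.5627, -0.0752, 0.2049]
orientation: [-2.616, -1.739, -0.002]
ft_force: [-0.1, -0.5, -1.2]
grip_width: 0.0594
grip_force: 64.4
```

Emit:
drive_tool:
  deltas:
    - {"tx": 0, "ty": 0, "tz": 0, "ax": 0, "ay": 0, "az": -1.1, "fingers": 0.6}
    - {"tx": 0, "ty": 0, "tz": 0, "ax": 0, "ay": 0, "az": -2.2, "fingers": 0.6}
    - {"tx": 0, "ty": 0, "tz": 0, "ax": 0, "ay": 0, "az": -3, "fingers": 0.6}
    - {"tx": 0, "ty": 0, "tz": 0, "ax": 0, "ay": 0, "az": -3, "fingers": 0.6}
    - {"tx": 0, "ty": 0, "tz": 0, "ax": 0, "ay": 0, "az": -3, "fingers": 0.6}

```text
time: 19.98
eef_pos: [0.5632, -0.078, 0.2045]
orientation: [2.322, 2.115, 0.001]
ft_force: [-0.5, -0.3, -0.8]
grip_width: 0.0594
grip_force: 64.4
```

Run:
```python
from w import *
st,im,d,C,P,h=shot("w11");pose(st)
r=R.from_rotvec(st["orientation"]).as_matrix();L=(P-st["eef_pos"])@r
H,S,V=h[...,0],h[...,1],h[...,2]
bm=(H>7)&(H<22)&(S>80)&(V>110)&(abs(L[...,2]+.01)<.015)&(abs(L[...,0])<.045)
q=L[bm];print("held top tool z",np.percentile(q[:,2],[5,50,95]),"x",np.percentile(q[:,0],[1,99]),"y",np.percentile(q[:,1],[1,99]))
go((.563,-.078,.1125),-5)
```

```text
t 19.98 tcp [ 0.5632 -0.078   0.2045] jaw yaw -5.3 tilt z [ 0.001 -0.    -1.   ] f [-0.5 -0.3 -0.8] grip 0.0594 64.4 j [-0.14  0.39  0.15  1.34  0.    1.53]
held top tool z [-0.02209784 -0.02099975 -0.0180754 ] x [-0.02546291  0.02931733] y [-0.0269677   0.02829893]
tx 0.00 ty -0.01 tz 3.06 az -0.06
```

Emit:
drive_tool:
  deltas:
    - {"tx": 0, "ty": 0, "tz": 0.4, "ax": 0, "ay": 0, "az": 0, "fingers": 0.6}
    - {"tx": 0, "ty": 0, "tz": 1.0, "ax": 0, "ay": 0, "az": 0, "fingers": 0.6}
    - {"tx": 0, "ty": 0, "tz": 1.7, "ax": 0, "ay": 0, "az": 0, "fingers": 0.6}
    - {"tx": 0, "ty": 0, "tz": 2.3, "ax": 0, "ay": 0, "az": 0, "fingers": 0.6}
    - {"tx": 0, "ty": 0, "tz": 2.65, "ax": 0, "ay": 0, "az": 0, "fingers": 0.6}
    - {"tx": 0, "ty": 0, "tz": 2.85, "ax": 0, "ay": 0, "az": 0, "fingers": 0.6}
    - {"tx": 0, "ty": 0, "tz": 2.95, "ax": 0, "ay": 0, "az": 0, "fingers": 0.6}
    - {"tx": 0, "ty": 0, "tz": 3.02, "ax": 0, "ay": 0, "az": 0, "fingers": 0.6}
    - {"tx": 0, "ty": 0, "tz": 3.02, "ax": 0, "ay": 0, "az": 0, "fingers": 0.6}

```text
time: 20.78
eef_pos: [0.5636, -0.0782, 0.1138]
orientation: [2.32, 2.117, 0.001]
ft_force: [0.4, 0.4, -0.1]
grip_width: 0.0596
grip_force: 64.5
```

Emit:
drive_tool:
  deltas:
    - {"tx": 0, "ty": 0, "tz": 0.02, "ax": 0, "ay": 0, "az": 0, "fingers": 0.6}
    - {"tx": 0, "ty": 0, "tz": 0.05, "ax": 0, "ay": 0, "az": 0, "fingers": 0.6}
    - {"tx": 0, "ty": 0, "tz": 0.05, "ax": 0, "ay": 0, "az": 0, "fingers": 0.6}

```text
time: 21.03
eef_pos: [0.5635, -0.0781, 0.1123]
orientation: [2.32, 2.117, 0.001]
ft_force: [-0.3, 0.4, -0.3]
grip_width: 0.0592
grip_force: 64.5
```

Emit:
drive_tool:
  deltas:
    - {"tx": 0, "ty": 0, "tz": 0.03, "ax": 0, "ay": 0, "az": 0, "fingers": 0.6}
    - {"tx": 0, "ty": 0, "tz": 0.06, "ax": 0, "ay": 0, "az": 0, "fingers": 0.6}
    - {"tx": 0, "ty": 0, "tz": 0.06, "ax": 0, "ay": 0, "az": 0, "fingers": 0.6}

```text
time: 21.28
eef_pos: [0.5635, -0.0781, 0.1107]
orientation: [2.32, 2.117, 0.001]
ft_force: [-0.8, -0.1, 3.2]
grip_width: 0.0594
grip_force: 65.0
```

Contact. Release and rise.

Emit:
drive_tool:
  deltas:
    - {"tx": 0, "ty": 0, "tz": 0, "ax": 0, "ay": 0, "az": 0, "fingers": 0.75}
    - {"tx": 0, "ty": 0, "tz": 0, "ax": 0, "ay": 0, "az": 0, "fingers": 0.82}
    - {"tx": 0, "ty": 0, "tz": 0, "ax": 0, "ay": 0, "az": 0, "fingers": 0.88}
    - {"tx": 0, "ty": 0, "tz": 0, "ax": 0, "ay": 0, "az": 0, "fingers": 0.88}
    - {"tx": 0, "ty": 0, "tz": -0.5, "ax": 0, "ay": 0, "az": 0, "fingers": 0.88}
    - {"tx": 0, "ty": 0, "tz": -1.3, "ax": 0, "ay": 0, "az": 0, "fingers": 0.88}
    - {"tx": 0, "ty": 0, "tz": -2.3, "ax": 0, "ay": 0, "az": 0, "fingers": 0.88}
    - {"tx": 0, "ty": 0, "tz": -3.3, "ax": 0, "ay": 0, "az": 0, "fingers": 0.88}
    - {"tx": 0, "ty": 0, "tz": -3.6, "ax": 0, "ay": 0, "az": 0, "fingers": 0.88}
    - {"tx": 0, "ty": 0, "tz": -3.6, "ax": 0, "ay": 0, "az": 0, "fingers": 0.88}

```text
time: 22.12
eef_pos: [0.5652, -0.0784, 0.2214]
orientation: [2.316, 2.114, 0.007]
ft_force: [0.2, -0.2, -0.2]
grip_width: 0.0751
grip_force: 0.0
```

Run:
```python
from w import *
st,im,d,C,P,h=shot("w12");pose(st)
H,S,V=h[...,0],h[...,1],h[...,2]
bm=(H>7)&(H<22)&(S>80)&(V>110)&(abs(P[...,2]-.13)<.01)
k,l,s,c=cv2.connectedComponentsWithStats(bm.astype(np.uint8))
for i in range(1,k):
    if s[i,4]>200:
        q=P[l==i];q2=q[abs(q[:,2]-np.median(q[:,2]))<.003];A=np.c_[q2[:,:2],np.ones(len(q2))]
        print(c[i].round(),s[i,4],np.median(q,0),"slope",np.linalg.lstsq(A,q2[:,2],rcond=None)[0][:2])
im2,_=arm.grab_frame("scene");save("s2",cv2.resize(im2[90:330,200:520],(800,600)))
```

```text
t 22.12 tcp [ 0.5652 -0.0784  0.2214] jaw yaw -5.2 tilt z [ 0.007 -0.001 -1.   ] f [ 0.2 -0.2 -0.2] grip 0.0751 0.0 j [-0.14  0.38  0.18  1.37 -0.    1.52]
[315.  80.] 6400 [0.57077458 0.00638573 0.13185972] slope [ 0.00042397 -0.00946456]
[317. 199.] 4919 [ 0.56441358 -0.07547152  0.13175311] slope [-0.00150716 -0.01233698]
```

View pics/s2.png

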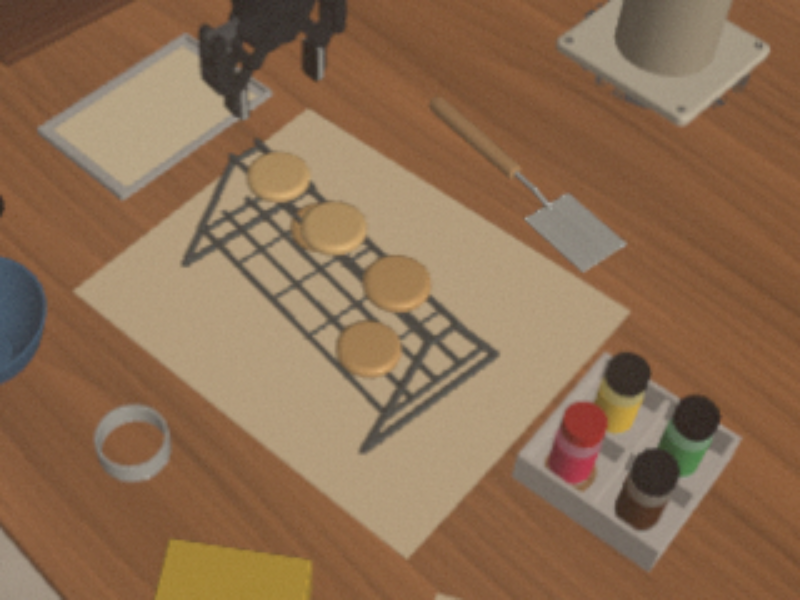

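The enlarged crop shows three biscuits flat on the top tier at (278,177), (333,228) and (397,284). The red-capped jar stands upright in the caddy's cell at (578,440), and the gripper is clear. Handing in.

```bash
python3 -c "
from cell import arm
print(arm.hand_in())"
```

```text
the job is handed in; nothing more can be done
None
```

I handed the job in at about 22 s: the red-capped jar stands upright in the caddy's empty cell and both tray biscuits lie flat beside the third on the rack's top tier; the last pictures confirm this, but no verdict was returned.

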